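Open the bean dispenser and hold its spring gate at the mark

TASK

I want to brush out the coffee-bean dispenser. First lift its wooden lid off by the knob and set it down, knob up, in the middle of the plate; then take the wooden handle of the spring gate, pull it straight out until the gate's pointer lines up with the small mark clip beside the rail, and keep it there: finish while still holding it, because the gate springs shut when let go. Don't pull the gate while the lid is still on, don't drop the lid, and leave the other things where they are.

Things in the scene. Friction and masses are not known exactly. Their poses are not given: they have to be found in the camera images.
- dispenser: Low bean dispenser, fixed: aluminium base 115 x 116 mm under a white open round hopper (mm: outer radius 50, wall 4, rim at z = 107). Origin: on the wooden board (top at world z = 0.016), under the hopper's axis; z up, -x is the front, where the gate pulls out; base front face x = -55. An apron with two side rails (top z = 22, y = +-28 to +-40) runs in front to x = -205.
- lid: Loose wooden lid, about 0.15 kg, plugged into the hopper's mouth by a plug of radius 43, 6 mm deep (3 mm clearance). Origin: centre of the plug's underside, z up. Flange of radius 54 from z = 6 to 15; knob on the axis: neck radius 7, head radius 13 from z = 30 to 50 (its top). It stands on its plug when set down.
- plate: Round reddish speckled plate with a dark rim, fixed, 254 mm across, 19 mm high at its rim, on the same board beside the dispenser (left or right of it). Origin: centre of its underside, z up. Its flat middle is 10 to 13 mm above the origin.
- gate: Spring gate. Its wooden paddle handle is 14 mm thick (x), 50 wide (y), 64 tall (z). Origin: centre of the paddle's underside, 30 mm above the board; axes as the dispenser's, shut at x = -118 mm there, 56 mm free behind it above a flat steel tongue (50 wide) that runs into the base. Slides only along the dispenser's -x, to 90 mm; a spring pulls it shut with 3.2 N plus 0.8 N per 10 mm.
- gate_pointer (a point): Tip of the small steel pointer that sticks out of the gate to its right (-y of the dispenser) in line with the paddle's middle; level with the paddle's underside, 39 mm from the middle.
- mark: Small dark steel clip, fixed, 16 x 18 mm, on the right-hand (-y) rail, with a thin 3 mm fin on top that points to the gate. Origin: in the fin's plane, level with the rail's top, 50 mm right of the gate's middle; axes as the dispenser's. It sits 30 to 60 mm ahead of the shut pointer, which lines up when its x in the mark's frame is 0.
- brush: Loose thin brush, 207 mm long, lying at the front of the board; leave alone. Origin: centre of its underside.
- jar_small: Loose glass jar with pebbles, 85 mm high, back of the board between plate and dispenser; leave alone. Origin: centre of its underside.
- jar_a: Loose glass jar with pebbles, 66 mm across, 127 mm high, at the right edge of the board; leave alone. Origin: centre of its underside.
Things that resemble listed ones, but are neither listed nor needed, are in the scene too. What is meant by the lid is not yellow, and is the larger of those in its own colour.

How it is judged:
On the way, in this order (a step that is already met when the one before it is completed fails the run):
1. the lid stands knob up on the middle of the plate, let go (horizontal distance between lid and plate below 0.06 m and z of lid in the frame of plate below 0.02 m and angle between lid's own z axis and vertical below 0.12 rad and linear speed of lid below 0.03 m/s and contact force between the fingers and lid below 0.1 N), for 0.2 s.
2. the fingers hold the gate's handle with the pointer at the mark (within 6 mm) (x of gate_pointer in the frame of mark between -0.006 and 0.006 m and contact force between the fingers and gate above 2 N), for 0.2 s.
At the end, for the whole second after the job is handed in: The gate's pointer is within 6 mm of the mark along the pull, at rest and held there by the fingers (more than 2 N on the handle); the lid stands knob up and still on the plate, its axis within 60 mm of the plate's centre, untouched (all of step 2 and linear speed of gate below 0.01 m/s and horizontal distance between lid and plate below 0.06 m and z of lid in the frame of plate below 0.02 m and angle between lid's own z axis and vertical below 0.12 rad and linear speed of lid below 0.03 m/s and contact force between the arm and lid below 0.1 N); the arm keeps its last pose, push and grip.
It fails at once if the gate is pulled more than 10 mm while the lid is still on the hopper (x of gate in the frame of dispenser below -0.128 m and horizontal distance between lid and dispenser below 0.06 m).
It fails at once if the lid is dropped (falls freely more than about 25 mm) or thrown (contact force between the fingers and lid below 0.05 N and linear speed of lid above 0.7 m/s).
It fails at once if a bystander is moved more than 30 mm (distance of any of brush, jar_small, jar_a from where it was at the start of the episode above 0.03 m).
It also fails if it takes over 54 s, if anything falls off the work surface, if the arm or the gripper's body presses on something with over 40 N, if the wrist force passes 120 N, or if a joint passes its speed limit or range.

ROBOT

A 7-joint arm with a two-finger parallel gripper is mounted at the origin on a cart in front of the work surface, level with it; the furniture and walls round the work are solid. World frame = base frame: x ahead of the robot, y to its left, z up, the work surface at z = 0. Lengths are in m, angles in rad, forces in N, time in s.
With the tool pointing down it reaches from about 0.425 to 0.95 m from the base axis. Payload 16.7 kg.
Tool frame: the origin (TCP) lies on the front face of the gripper's body, between the roots of the fingers; the fingertips stand 97 mm ahead of it and the grasp point (between the pads) lies 78 mm ahead of it (bot.nose_length is the distance from the TCP to the fingertips, in m); z points along the fingers, y is the line along which they close (so a half turn about z gives the same grasp; the last joint's range is limited). The gripper opens to 94 mm and grips with 3 to 60 N. Pads are 16 mm wide; open, the fingers measure 119 mm over their backs; the gripper's body (75 mm by 177 mm) begins 78 mm behind the grasp point.
Start: joints at [1.095, 0.426, 0.074, 1.606, -0.034, 1.111, -0.067], TCP at [0.216, -0.639, 0.303] pointing down, gripper open.
Joint ranges: [-2.85, 2.85], [-0.5, 2.14], [-1.23, 1.37], [0.21, 2.46], [-1.02, 4.16], [0.16, 2.05], [-2.73, 2.73]. Speed limits (rad/s): [1.89, 1.89, 2.39, 2.39, 3.01, 3.01, 3.01].

INTERFACE

Orientations are given as a unit quaternion [x, y, z, w].
In Python, from cell import bot gives the robot as it stands.
- The arm moves only by the shell command python3 -m pendant 'ROWS'. ROWS is JSON, a list of rows, each an object of numbers: "wx", "wy", "wz": the turn, a rotation vector about the tool's x, y, z in degrees; "tx", "ty", "tz": the shift along the tool's x, y, z in cm; "hand": the finger opening in cm, from 0 to 9.4. A call has 1 to 8 rows; each row is the pose to reach, as a shift and turn from the pose commanded when the call began, along the tool's axes at that moment; what a row does not reach only later rows make up. A row lasts 1/12 s, in which the tool goes at most 41.7 mm and 7.16 degrees, less where a joint would pass 70% of its speed; a pose out of reach is approached as far as the arm can. A call with a gripper value outside its range is refused whole. The fingers move at their own pace and stop on an object; the grip force is fixed at half the most. Time passes only in rows, so rows that repeat a pose let the fingers close. It gives the time, the measured TCP pose, the force, the opening and the grip force at its end, in the units of the state.
- bot.observe(): the state, without advancing time (a new reading comes with each control period).
- bot.capture(name): name is "side" or "top"; returns a dict with "pixels" (400x640x3 uint8, red, green, blue), "fx", "fy", "cx", "cy" (pixels), "dist_coeffs" ([k1, k2, p1, p2, k3] as OpenCV has them; the pictures are not rectified), "pose" (4x4, takes a point from camera to world coordinates). Camera axes: x right, y up, looking along -z (the intrinsics and any distortion apply to the point x, -y, -z); pixel columns grow to the right and rows downward; lengths in m; the calibration is good to about 2 mm. A picture is of the moment at which its call begins. There is no depth.
- bot.job_done(): hands the job in; it is judged then, once.
Trained networks look in the newest picture that a camera, given by its name, has taken for a name from the list of things; names that differ only in an ending like _2 or _b are one class to them, and where a whole thing is asked for, a point or a joint stands for the part that bears it (a point fixed in the world has none). Each returns a list of dicts, best first, with "score" (0 to 1); they miss things now and then, are a little off and sometimes report something else, mostly with a low value. They report only what shows in the picture. A call takes as long as a camera call. They do not tell look-alikes from the thing itself.
- bot.spot_in(camera, thing): "extent" ([centre column, centre row, width, height] in pixels, round what is visible of it).
- bot.mark_of(camera, thing): "location" ([column, row] in pixels: a listed point, or the origin of a listed thing).
The state is a dict: "time_s": time; "joint_positions": joint angles; "joint_velocities": joint speeds; "tau": joint torques, N m; "eef_pos": TCP position; "orientation": TCP orientation; "contact_force": force on the tool from outside, world axes, zero at the start; "moment": the same for the moment, N m; "width": finger opening in m; "finger_force": force on a finger pad.
Only numpy, scipy, OpenCV 4.12 (cv2) and the standard library are available. Lean on these libraries where they do the work, as an engineer would, in place of code of your own. Each camera call takes 0.05 s, during which the arm holds its last target. There are 200 camera calls.

## Working session

There is one attempt and no reset: what is moved stays moved. The work goes in short steps, Python scripts to look and compute and a shell command to move; the robot and the scene stay as the last step left them, time stands still between calls to the robot, and variables do not carry over. Pictures are saved under pics/ and viewed, at most 13 in all, crops included, and the job is handed in when it is done.

```bash
mkdir -p pics
cat > h.py <<'E'
import numpy as np, cv2, json
from cell import bot
from scipy.spatial.transform import Rotation as R
def cap(n,save=None):
    c=bot.capture(n)
    if save: cv2.imwrite('pics/'+save,np.ascontiguousarray(c['pixels'][:,:,::-1]))
    c['pixels_']=c.pop('pixels'); return c
def K(c): return np.array([[c['fx'],0,c['cx']],[0,c['fy'],c['cy']],[0,0,1.]])
def ray(c,uv):
    p=cv2.undistortPoints(np.array([[uv]],float),K(c),np.array(c['dist_coeffs'],float))[0,0]
    P=np.array(c['pose']); d=P[:3,:3]@np.array([p[0],-p[1],-1]); return P[:3,3],d
def atz(c,uv,z):
    o,d=ray(c,uv); return o+d*(z-o[2])/d[2]
def proj(c,X):
    P=np.array(c['pose']); q=(np.atleast_2d(X)-P[:3,3])@P[:3,:3]; q=q*[1,-1,-1]
    return cv2.projectPoints(q,np.zeros(3),np.zeros(3),K(c),np.array(c['dist_coeffs'],float))[0][:,0]
def tri(l):
    A=np.zeros((3,3));b=np.zeros(3)
    for c,uv in l:
        o,d=ray(c,uv); d=d/np.linalg.norm(d); M=np.eye(3)-np.outer(d,d); A+=M;b+=M@o
    x=np.linalg.solve(A,b); return x,[np.round(proj(c,x)[0]-uv,1) for c,uv in l]
E
python3 - <<'E'
from h import *
np.set_printoptions(precision=4,suppress=True)
for n in ('side','top'):
    c=cap(n,n+'0.png'); print(n,np.array(c['pose']),c['fx'],c['dist_coeffs'])
    for t in ['dispenser','lid','plate','gate','gate_pointer','mark','brush','jar_small','jar_a']:
        print(t,[(np.round(m['location']).tolist(),round(m['score'],2)) for m in bot.mark_of(n,t)][:4],[(np.round(m['extent']).tolist(),round(m['score'],2)) for m in bot.spot_in(n,t)][:4] if t in('lid','plate','gate','mark') else '')
s=bot.observe();print(s['time_s'],s['eef_pos'],s['orientation'])
E
```

```text
side [[ 0.9609  0.1047 -0.2564  0.1816]
 [-0.2767  0.4013 -0.8731 -1.2801]
 [ 0.0115  0.9099  0.4146  0.7086]
 [ 0.      0.      0.      1.    ]] 477.2414829425929 [-0.1417  0.      0.      0.      0.    ]
dispenser [([335.0, 221.0], 0.59)] 
lid [([338.0, 196.0], 0.57), ([246.0, 185.0], 0.56), ([280.0, 184.0], 0.45)] [([341.0, 189.0, 34.0, 19.0], 0.96), ([282.0, 181.0, 17.0, 13.0], 0.63), ([255.0, 183.0, 3.0, 7.0], 0.54)]
plate [([369.0, 262.0], 0.94)] []
gate [([302.0, 218.0], 0.51)] [([309.0, 211.0, 26.0, 29.0], 0.62)]
gate_pointer [([309.0, 225.0], 0.55)] 
mark [([294.0, 232.0], 0.49)] [([298.0, 233.0, 6.0, 14.0], 0.58)]
brush [([263.0, 247.0], 0.64), ([390.0, 238.0], 0.18)] 
jar_small [([389.0, 235.0], 0.69)] 
jar_a [([353.0, 321.0], 0.57)] 
top [[-0.0126  0.9941 -0.1075  0.4089]
 [-0.9997 -0.0146 -0.018   0.0002]
 [-0.0195  0.1073  0.994   1.4572]
 [ 0.      0.      0.      1.    ]] 425.7399052288708 [-0.0541  0.      0.      0.      0.    ]
dispenser [([313.0, 187.0], 0.71)] 
lid [([188.0, 258.0], 0.94), ([194.0, 222.0], 0.83), ([313.0, 185.0], 0.65)] [([313.0, 186.0, 31.0, 37.0], 0.75), ([193.0, 218.0, 24.0, 19.0], 0.65), ([186.0, 261.0, 33.0, 31.0], 0.6)]
plate [([391.0, 186.0], 0.86)] [([389.0, 185.0, 75.0, 75.0], 0.65)]
gate [([315.0, 220.0], 0.65), ([313.0, 190.0], 0.44)] [([318.0, 211.0, 23.0, 22.0], 0.62)]
gate_pointer [([327.0, 220.0], 0.54)] 
mark [([331.0, 234.0], 0.52)] [([315.0, 214.0, 18.0, 22.0], 0.46)]
brush [([351.0, 263.0], 0.76)] 
jar_small [([346.0, 146.0], 0.61)] 
jar_a [([458.0, 217.0], 0.96)] 
1.4 [ 0.216  -0.6395  0.3027] [ 0.9868  0.1621 -0.     -0.    ]
```

View pics/side0.png

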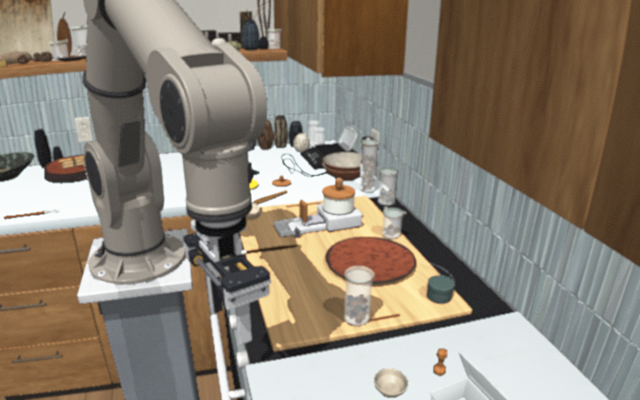

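View pics/top0.png

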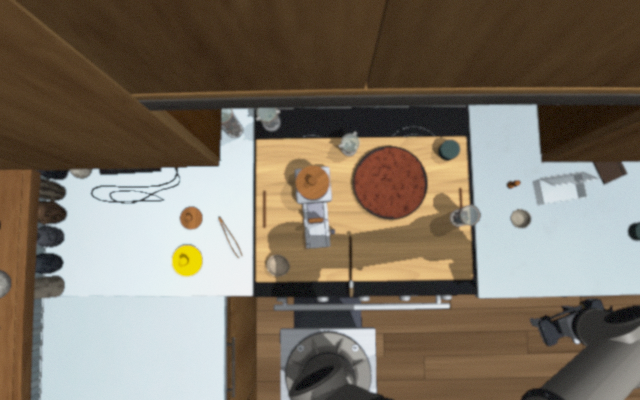

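Run:
```python
from h import *
np.set_printoptions(precision=4,suppress=True)
t=cap('top');s=cap('side')
a=cv2.resize(t['pixels_'][150:260,250:380],None,fx=6,fy=6,interpolation=cv2.INTER_CUBIC)[:330*2,:]
b=cv2.resize(s['pixels_'][165:250,265:365],None,fx=7,fy=7,interpolation=cv2.INTER_CUBIC)
cv2.imwrite('pics/tc.png',cv2.resize(a,(709,600))[:,:,::-1]); cv2.imwrite('pics/sc.png',b[:,:,::-1])
print('plate',atz(t,(391,186),.016),atz(t,(389.5,182),.035), 'sideplate',atz(s,(370.5,260.5),.03))
print('lid',atz(t,(313,186),.12),'disp',atz(t,(313,187),.016))
print('gate',atz(t,(315,220),.078),'ptr',atz(t,(327,220),.046),'mark',atz(t,(331,234),.038))
print(tri([(t,(315,220)),(s,(302,218))]),tri([(t,(331,234)),(s,(294,232))]),tri([(t,(327,220)),(s,(309,225))]))
for p in ('brush',(351,263)),('jars',(346,146)),('jara',(458,217)),('dark',(447,150)),('glass?',(277,265)): print(p[0],atz(t,p[1],.016))
```

```text
plate [ 0.6276 -0.2242  0.016 ] [ 0.6384 -0.2166  0.035 ] sideplate [ 0.6367 -0.2294  0.03  ]
lid [0.6156 0.0393 0.12  ] disp [0.6282 0.0424 0.016 ]
gate [0.5104 0.0353 0.078 ] ptr [ 0.5121 -0.0038  0.046 ] mark [ 0.4658 -0.0164  0.038 ]
(array([0.5104, 0.0364, 0.0519]), [array([-0.1,  0.6]), array([ 0.6, -0. ])]) (array([ 0.4679, -0.0168,  0.0342]), [array([ 0.1, -0.6]), array([-0.6,  0. ])]) (array([ 0.5162, -0.0047,  0.0458]), [array([ 0.3, -1.2]), array([-1.3,  0.1])])
brush [ 0.3686 -0.0822  0.016 ]
jars [ 0.7697 -0.0734  0.016 ]
jara [ 0.518  -0.4486  0.016 ]
dark [ 0.7505 -0.422   0.016 ]
glass? [0.3649 0.1666 0.016 ]
```

View pics/tc.png

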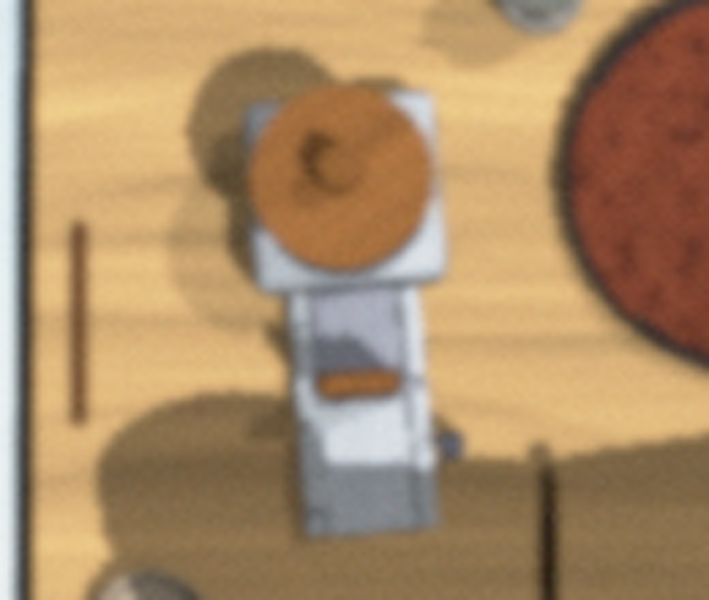

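View pics/sc.png

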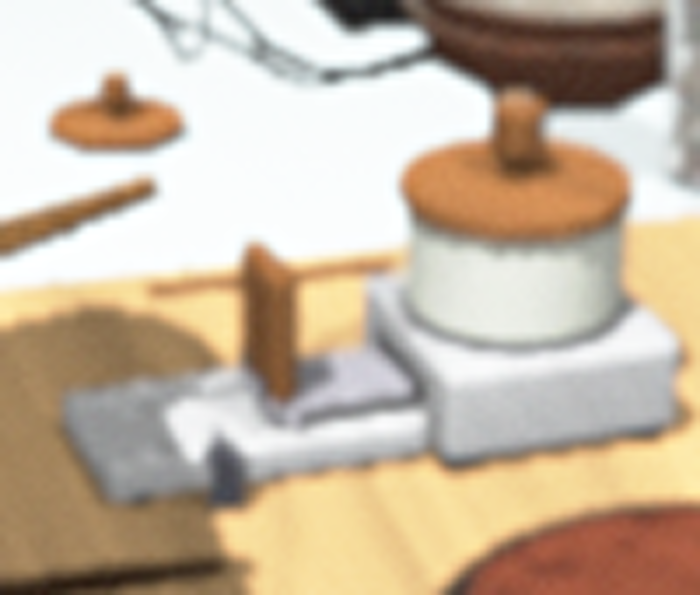

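```bash
cat >> h.py <<'E'
def fitdisp(t,s,tp,sp):
    from scipy.optimize import least_squares
    L=[]
    def W(q,X):
        X=np.array(X)/1000; r=R.from_euler('z',q[2]).apply(X); return r+[q[0],q[1],.016]
    def f(q):
        return np.concatenate([(proj(c,W(q,X))[0]-uv) for c,l in((t,tp),(s,sp)) for X,uv in l])
    r=least_squares(f,[.62,.04,.09],loss='soft_l1'); return r.x,f(r.x).reshape(-1,2)
E
python3 - <<'E'
from h import *
np.set_printoptions(precision=4,suppress=True)
t=cap('top');s=cap('side')
T=lambda u,v:(250+u/5.4545-.4,150+v/5.4545-.4)
S=lambda u,v:(265+u/7-.4,165+v/7-.4)
tp=[((-205,40,22),T(310,535)),((-205,-40,22),T(437,527)),((-118,0,94),T(359,380)),((0,0,116),T(341,178)),((0,0,151),T(338,168))]
sp=[((0,0,151),S(522,93)),((-118,-25,94),S(288,268)),((-118,25,94),S(257,250)),((0,0,111),S(516,187))]
q,e=fitdisp(t,s,tp,sp);print(q,'\n',e)
def loc(X): return (R.from_euler('z',-q[2]).apply(np.array(X)-[q[0],q[1],.016])*1000)
print('mark',loc(tri([(t,T(450,444)),(s,S(227,470))])[0]), loc(atz(t,T(450,444),.033)),loc(atz(s,S(227,435),.043)))
# plate edges: red mask
for c,n in((t,'top'),(s,'side')):
    p=c['pixels_'].astype(int); m=((p[:,:,0]-p[:,:,1]>45)&(p[:,:,0]<165)&(abs(p[:,:,1]-p[:,:,2])<25)).astype(np.uint8)
    k,l,st,ce=cv2.connectedComponentsWithStats(cv2.morphologyEx(m,cv2.MORPH_CLOSE,np.ones((5,5))))
    i=[j for j in range(1,k) if st[j,4]>500]
    for j in i: print(n,st[j],ce[j],atz(c,ce[j],.03))
E
```

```text
[0.6284 0.042  0.073 ] 
 [[-0.31    0.1671]
 [ 0.4072 -0.4387]
 [-0.0744 -0.1138]
 [-0.1279 -0.8154]
 [ 0.0419 -0.8409]
 [-0.5746  2.0424]
 [-0.3042  1.7204]
 [-0.952  -1.8828]
 [-0.058   0.4012]]
mark [-155.3892  -51.2777   19.7619] [-156.487   -50.9757   17.    ] [-148.148   -33.0094   27.    ]
top [ 355  148   69   69 3716] [389.9133 182.2648] [ 0.6383 -0.2188  0.03  ]
side [ 329  238   85   43 2475] [371.9341 257.1992] [ 0.6472 -0.2137  0.03  ]
```

```bash
cat > go.py <<'E'
from h import *
import sys
def rows(x,y,z,yaw):
    s=bot.observe(); r=R.from_quat(s['orientation']); g=R.from_euler('z',yaw+90,degrees=True)*R.from_euler('x',180,degrees=True)
    d=r.inv().apply(np.array([x,y,z])-s['eef_pos'])*100; w=(r.inv()*g).as_rotvec(degrees=True)
    print('t',np.round(d,2),'w',np.round(w,2),'time',s['time_s'],'pos',np.round(s['eef_pos'],4),'yaxis',np.round(r.as_matrix()[:,1],3),'F',np.round(s['contact_force'],1),'wid',round(s['width'],4),'ff',s['finger_force'],'q',np.round(s['joint_positions'],2))
if __name__=='__main__': rows(*map(float,sys.argv[1:5]))
E
python3 go.py 0.628 0.042 0.32 4.2
```

```text
t [ 60.84 -51.38  -1.73] w [ -0.    -0.   -75.54] time 1.6 pos [ 0.216  -0.6395  0.3027] yaxis [ 0.32  -0.947 -0.   ] F [ 0.2 -0.6  0.1] wid 0.0941 ff 0.0 q [ 1.1   0.43  0.07  1.61 -0.03  1.11 -0.07]
```

```bash
python3 -m pendant '[{"tx":60.8,"ty":-51.4,"tz":-1.7,"wz":-75.5},{"tx":60.8,"ty":-51.4,"tz":-1.7,"wz":-75.5},{"tx":60.8,"ty":-51.4,"tz":-1.7,"wz":-75.5},{"tx":60.8,"ty":-51.4,"tz":-1.7,"wz":-75.5},{"tx":60.8,"ty":-51.4,"tz":-1.7,"wz":-75.5},{"tx":60.8,"ty":-51.4,"tz":-1.7,"wz":-75.5},{"tx":60.8,"ty":-51.4,"tz":-1.7,"wz":-75.5},{"tx":60.8,"ty":-51.4,"tz":-1.7,"wz":-75.5}]'; python3 go.py 0.628 0.042 0.32 4.2
```

```text
t [ 60.84 -51.38  -1.73] w [ -0.    -0.   -75.54] time 1.6 pos [ 0.216  -0.6395  0.3027] yaxis [ 0.32  -0.947 -0.   ] F [ 0.2 -0.6  0.1] wid 0.0941 ff 0.0 q [ 1.1   0.43  0.07  1.61 -0.03  1.11 -0.07]invalid input at $[0]: expected keys wx, wy, wz, tx, ty, tz, hand
```

```bash
python3 -m pendant '[{"wx":0,"wy":0,"wz":-75.5,"tx":60.8,"ty":-51.4,"tz":-1.7,"hand":6},{"wx":0,"wy":0,"wz":-75.5,"tx":60.8,"ty":-51.4,"tz":-1.7,"hand":6},{"wx":0,"wy":0,"wz":-75.5,"tx":60.8,"ty":-51.4,"tz":-1.7,"hand":6},{"wx":0,"wy":0,"wz":-75.5,"tx":60.8,"ty":-51.4,"tz":-1.7,"hand":6},{"wx":0,"wy":0,"wz":-75.5,"tx":60.8,"ty":-51.4,"tz":-1.7,"hand":6},{"wx":0,"wy":0,"wz":-75.5,"tx":60.8,"ty":-51.4,"tz":-1.7,"hand":6},{"wx":0,"wy":0,"wz":-75.5,"tx":60.8,"ty":-51.4,"tz":-1.7,"hand":6},{"wx":0,"wy":0,"wz":-75.5,"tx":60.8,"ty":-51.4,"tz":-1.7,"hand":6}]'; python3 go.py 0.628 0.042 0.32 4.2
```

```text
time_s: 2.27
eef_pos: [0.3889, -0.3524, 0.3102]
orientation: [0.786, 0.618, -0.0, 0.0]
contact_force: [1.3, -0.3, -0.4]
width: 0.0601
finger_force: 0.0
t [43.98 13.9  -1.  ] w [  0.02   0.03 -17.89] time 2.2667 pos [ 0.3889 -0.3524  0.3102] yaxis [ 0.972 -0.237  0.001] F [ 1.3 -0.3 -0.4] wid 0.0601 ff 0.0 q [ 0.83  0.19 -0.25  1.92  0.05  1.04  0.32]
```

```bash
python3 -m pendant '[{"wx":0,"wy":0,"wz":-18,"tx":44,"ty":13.9,"tz":-1,"hand":6},{"wx":0,"wy":0,"wz":-18,"tx":44,"ty":13.9,"tz":-1,"hand":6},{"wx":0,"wy":0,"wz":-18,"tx":44,"ty":13.9,"tz":-1,"hand":6},{"wx":0,"wy":0,"wz":-18,"tx":44,"ty":13.9,"tz":-1,"hand":6},{"wx":0,"wy":0,"wz":-18,"tx":44,"ty":13.9,"tz":-1,"hand":6},{"wx":0,"wy":0,"wz":-18,"tx":44,"ty":13.9,"tz":-1,"hand":6},{"wx":0,"wy":0,"wz":-18,"tx":44,"ty":13.9,"tz":-1,"hand":6},{"wx":0,"wy":0,"wz":-18,"tx":44,"ty":13.9,"tz":-1,"hand":6}]'; python3 go.py 0.628 0.042 0.32 4.2
```

```text
time_s: 2.93
eef_pos: [0.5635, -0.0685, 0.3174]
orientation: [0.682, 0.731, 0.0, 0.0]
contact_force: [1.5, -1.0, 0.6]
width: 0.06
finger_force: 0.0
t [10.58  7.2  -0.26] w [ 0.03  0.01 -0.27] time 2.9333 pos [ 0.5635 -0.0685  0.3174] yaxis [0.998 0.069 0.001] F [ 1.5 -1.   0.6] wid 0.06 ff 0.0 q [ 0.41  0.28 -0.49  1.81  0.14  1.09 -0.05]
```

```bash
python3 -m pendant '[{"wx":0,"wy":0,"wz":0,"tx":10.2,"ty":7,"tz":0,"hand":6},{"wx":0,"wy":0,"wz":0,"tx":10.2,"ty":7,"tz":0,"hand":6},{"wx":0,"wy":0,"wz":0,"tx":10.2,"ty":7,"tz":0,"hand":6},{"wx":0,"wy":0,"wz":0,"tx":10.2,"ty":7,"tz":0,"hand":6},{"wx":0,"wy":0,"wz":0,"tx":10.2,"ty":7,"tz":0,"hand":6},{"wx":0,"wy":0,"wz":0,"tx":10.2,"ty":7,"tz":0,"hand":6},{"wx":0,"wy":0,"wz":0,"tx":10.2,"ty":7,"tz":0,"hand":6}]'
python3 - <<'E'
from h import *
import go
s=cap('side'); go.rows(0.628,0.042,0.236,4.2)
b=cv2.resize(s['pixels_'][110:250,250:390],None,fx=4,fy=4,interpolation=cv2.INTER_CUBIC)
cv2.imwrite('pics/s2.png',b[:,:,::-1])
st=bot.observe(); p=st['eef_pos']; print(proj(s,[p,[p[0],p[1],p[2]-.097],[.628,.042,.167]]))
print([(np.round(m['location']).tolist(),round(m['score'],2)) for m in bot.mark_of('side','lid')])
E
```

```text
time_s: 3.52
eef_pos: [0.6252, 0.0349, 0.317]
orientation: [0.683, 0.731, -0.0, 0.0]
contact_force: [-1.2, -0.1, 1.1]
width: 0.06
finger_force: 0.0
t [0.71 0.32 8.11] w [-0.    0.04 -0.35] time 3.5667 pos [0.6253 0.0348 0.3171] yaxis [ 0.998  0.067 -0.   ] F [-0.3 -0.3 -0.3] wid 0.0601 ff 0.0 q [ 0.24  0.38 -0.51  1.68  0.2   1.14 -0.26]
[[339.67498266 134.1461113 ]
 [338.82194486 164.71412439]
 [338.48306013 179.93486978]]
[([340.0, 195.0], 0.97), ([245.0, 187.0], 0.86), ([282.0, 185.0], 0.45), ([302.0, 220.0], 0.2)]
```

View pics/s2.png

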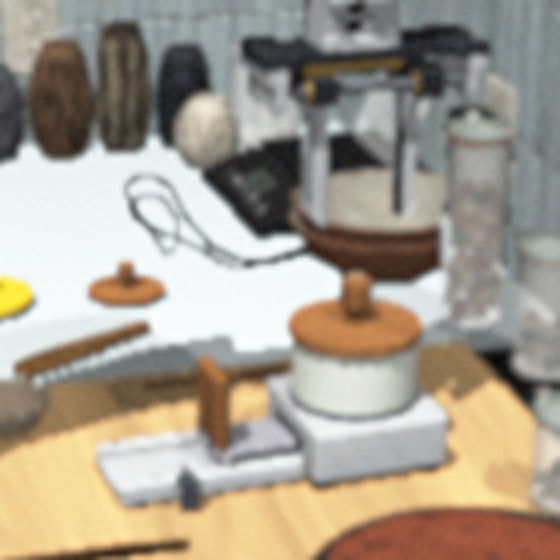

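```bash
python3 -m pendant '[{"wx":0,"wy":0,"wz":0,"tx":0.7,"ty":0.3,"tz":3,"hand":6},{"wx":0,"wy":0,"wz":0,"tx":0.7,"ty":0.3,"tz":5.5,"hand":6},{"wx":0,"wy":0,"wz":0,"tx":0.7,"ty":0.3,"tz":7,"hand":6},{"wx":0,"wy":0,"wz":0,"tx":0.7,"ty":0.3,"tz":8,"hand":6},{"wx":0,"wy":0,"wz":0,"tx":0.7,"ty":0.3,"tz":8,"hand":6},{"wx":0,"wy":0,"wz":0,"tx":0.7,"ty":0.3,"tz":8,"hand":6},{"wx":0,"wy":0,"wz":0,"tx":0.7,"ty":0.3,"tz":8,"hand":4},{"wx":0,"wy":0,"wz":0,"tx":0.7,"ty":0.3,"tz":8,"hand":3.4}]'; python3 -m pendant '[{"wx":0,"wy":0,"wz":0,"tx":0,"ty":0,"tz":0,"hand":1.5},{"wx":0,"wy":0,"wz":0,"tx":0,"ty":0,"tz":0,"hand":1.5},{"wx":0,"wy":0,"wz":0,"tx":0,"ty":0,"tz":0,"hand":1.5},{"wx":0,"wy":0,"wz":0,"tx":0,"ty":0,"tz":0,"hand":1.5},{"wx":0,"wy":0,"wz":0,"tx":0,"ty":0,"tz":0,"hand":1.5}]'; python3 go.py 0.628 0.042 0.31 4.2
```

```text
time_s: 4.28
eef_pos: [0.6286, 0.0434, 0.2384]
orientation: [0.682, 0.731, 0.001, 0.001]
contact_force: [0.1, -0.9, -0.2]
width: 0.0501
finger_force: 0.0
time_s: 4.7
eef_pos: [0.6281, 0.0435, 0.2373]
orientation: [0.682, 0.731, 0.0, 0.0]
contact_force: [-2.7, -0.9, 4.0]
width: 0.0251
finger_force: 30.0
t [-0.15 -0.02 -7.27] w [ 0.01  0.   -0.24] time 4.7 pos [0.6281 0.0435 0.2373] yaxis [0.998 0.069 0.   ] F [-2.7 -0.9  4. ] wid 0.0251 ff 30.00075888747233 q [ 0.21  0.46 -0.5   1.75  0.25  1.   -0.32]
```

```bash
python3 -m pendant '[{"wx":0,"wy":0,"wz":0,"tx":0,"ty":0,"tz":-0.5,"hand":1.5},{"wx":0,"wy":0,"wz":0,"tx":0,"ty":0,"tz":-1.5,"hand":1.5},{"wx":0,"wy":0,"wz":0,"tx":0,"ty":0,"tz":-3,"hand":1.5},{"wx":0,"wy":0,"wz":0,"tx":0,"ty":0,"tz":-5,"hand":1.5},{"wx":0,"wy":0,"wz":0,"tx":0,"ty":0,"tz":-7,"hand":1.5},{"wx":0,"wy":0,"wz":0,"tx":0,"ty":0,"tz":-7,"hand":1.5},{"wx":0,"wy":0,"wz":0,"tx":0,"ty":0,"tz":-7,"hand":1.5}]'
python3 - <<'E'
from h import *
import go
s=cap('side','s3.png'); go.rows(0.638,-0.218,0.305,4.2)
b=cv2.resize(s['pixels_'][110:290,260:440],None,fx=3.3,fy=3.3,interpolation=cv2.INTER_CUBIC)
cv2.imwrite('pics/s3.png',b[:,:,::-1])
E
```

```text
time_s: 5.28
eef_pos: [0.6284, 0.0436, 0.3085]
orientation: [0.682, 0.731, 0.001, 0.001]
contact_force: [-0.7, -0.4, -2.4]
width: 0.0246
finger_force: 30.0
t [-26.15  -0.8    0.23] w [ 0.03  0.   -0.25] time 5.3333 pos [0.628  0.0434 0.3072] yaxis [0.998 0.069 0.   ] F [-0.6 -0.6 -2.4] wid 0.0249 ff 29.99961773304676 q [ 0.22  0.39 -0.51  1.68  0.21  1.12 -0.28]
```

View pics/s3.png

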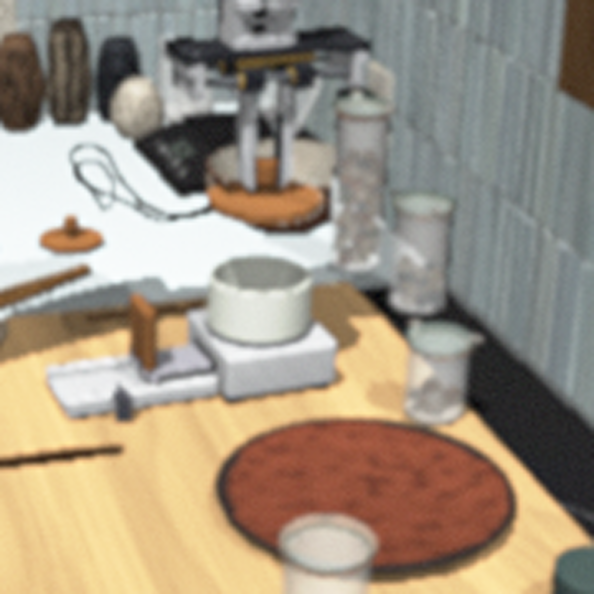

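```bash
python3 -m pendant '[{"wx":0,"wy":0,"wz":0,"tx":-1,"ty":0,"tz":0,"hand":1.5},{"wx":0,"wy":0,"wz":0,"tx":-3,"ty":-0.1,"tz":0,"hand":1.5},{"wx":0,"wy":0,"wz":0,"tx":-5.5,"ty":-0.2,"tz":0,"hand":1.5},{"wx":0,"wy":0,"wz":0,"tx":-8,"ty":-0.3,"tz":0,"hand":1.5},{"wx":0,"wy":0,"wz":0,"tx":-10.5,"ty":-0.4,"tz":0,"hand":1.5},{"wx":0,"wy":0,"wz":0,"tx":-13,"ty":-0.4,"tz":0,"hand":1.5},{"wx":0,"wy":0,"wz":0,"tx":-15.5,"ty":-0.5,"tz":0,"hand":1.5},{"wx":0,"wy":0,"wz":0,"tx":-18,"ty":-0.6,"tz":0,"hand":1.5}]';python3 -m pendant '[{"wx":0,"wy":0,"wz":0,"tx":-2.5,"ty":-0.1,"tz":0,"hand":1.5},{"wx":0,"wy":0,"wz":0,"tx":-5,"ty":-0.2,"tz":0,"hand":1.5},{"wx":0,"wy":0,"wz":0,"tx":-7,"ty":-0.3,"tz":0,"hand":1.5},{"wx":0,"wy":0,"wz":0,"tx":-8.1,"ty":-0.3,"tz":0,"hand":1.5},{"wx":0,"wy":0,"wz":0,"tx":-8.1,"ty":-0.3,"tz":0,"hand":1.5},{"wx":0,"wy":0,"wz":0,"tx":-8.1,"ty":-0.3,"tz":0,"hand":1.5}]'
python3 - <<'E'
from h import *
import go
s=cap('side'); go.rows(0.638,-0.218,0.152,4.2)
cv2.imwrite('pics/s4.png',cv2.resize(s['pixels_'][110:310,270:470],None,fx=3,fy=3,interpolation=cv2.INTER_CUBIC)[:,:,::-1])
E
```

```text
time_s: 6.0
eef_pos: [0.6339, -0.1386, 0.3059]
orientation: [0.682, 0.731, -0.001, -0.001]
contact_force: [0.7, -0.4, -2.3]
width: 0.0251
finger_force: 30.0
time_s: 6.5
eef_pos: [0.6368, -0.2175, 0.3062]
orientation: [0.682, 0.731, -0.0, -0.001]
contact_force: [0.1, 0.5, -1.8]
width: 0.0249
finger_force: 30.0
t [-0.18  0.09 15.45] w [-0.03 -0.06 -0.2 ] time 6.55 pos [ 0.637  -0.2165  0.3065] yaxis [ 0.998  0.07  -0.001] F [ 0.4  0.1 -1.8] wid 0.0249 ff 29.999743932203273 q [ 0.54  0.45 -0.43  1.58  0.2   1.15  0.14]
```

View pics/s4.png

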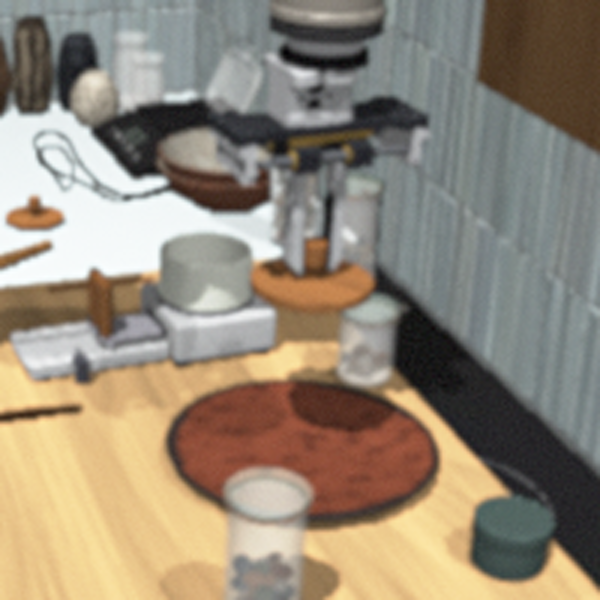

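```bash
python3 -m pendant '[{"wx":0,"wy":0,"wz":0,"tx":0,"ty":0,"tz":1,"hand":1.5},{"wx":0,"wy":0,"wz":0,"tx":0,"ty":0,"tz":3,"hand":1.5},{"wx":0,"wy":0,"wz":0,"tx":0,"ty":0,"tz":5.5,"hand":1.5},{"wx":0,"wy":0,"wz":0,"tx":0,"ty":0,"tz":8,"hand":1.5},{"wx":0,"wy":0,"wz":0,"tx":0,"ty":0,"tz":10.5,"hand":1.5},{"wx":0,"wy":0,"wz":0,"tx":0,"ty":0,"tz":12.5,"hand":1.5},{"wx":0,"wy":0,"wz":0,"tx":0,"ty":0,"tz":14,"hand":1.5},{"wx":0,"wy":0,"wz":0,"tx":0,"ty":0,"tz":14.6,"hand":1.5}]';python3 -m pendant '[{"wx":0,"wy":0,"wz":0,"tx":0,"ty":0,"tz":0.2,"hand":1.5},{"wx":0,"wy":0,"wz":0,"tx":0,"ty":0,"tz":0.4,"hand":1.5},{"wx":0,"wy":0,"wz":0,"tx":0,"ty":0,"tz":0.4,"hand":1.5},{"wx":0,"wy":0,"wz":0,"tx":0,"ty":0,"tz":0.4,"hand":1.5}]'
```

```text
time_s: 7.22
eef_pos: [0.6363, -0.2161, 0.1583]
orientation: [0.682, 0.732, -0.0, -0.001]
contact_force: [-0.2, 0.3, -2.4]
width: 0.0248
finger_force: 30.0
time_s: 7.55
eef_pos: [0.6376, -0.2175, 0.1581]
orientation: [0.682, 0.731, 0.0, 0.001]
contact_force: [-0.5, 0.2, -1.4]
width: 0.0246
finger_force: 30.0
```

```bash
for i in 1 2; do :; done; python3 -m pendant '[{"wx":0,"wy":0,"wz":0,"tx":0,"ty":0,"tz":0.15,"hand":1.5},{"wx":0,"wy":0,"wz":0,"tx":0,"ty":0,"tz":0.3,"hand":1.5},{"wx":0,"wy":0,"wz":0,"tx":0,"ty":0,"tz":0.3,"hand":1.5}]'; python3 -m pendant '[{"wx":0,"wy":0,"wz":0,"tx":0,"ty":0,"tz":0.15,"hand":1.5},{"wx":0,"wy":0,"wz":0,"tx":0,"ty":0,"tz":0.3,"hand":1.5},{"wx":0,"wy":0,"wz":0,"tx":0,"ty":0,"tz":0.3,"hand":1.5}]'
```

```text
time_s: 7.8
eef_pos: [0.6371, -0.2176, 0.1542]
orientation: [0.682, 0.731, 0.0, 0.0]
contact_force: [0.0, -0.6, -1.5]
width: 0.0251
finger_force: 30.0
time_s: 8.05
eef_pos: [0.637, -0.2175, 0.1507]
orientation: [0.682, 0.731, -0.0, -0.0]
contact_force: [0.4, -1.1, -2.8]
width: 0.025
finger_force: 30.0
```

```bash
python3 -m pendant '[{"wx":0,"wy":0,"wz":0,"tx":0,"ty":0,"tz":0.1,"hand":1.5},{"wx":0,"wy":0,"wz":0,"tx":0,"ty":0,"tz":0.2,"hand":1.5},{"wx":0,"wy":0,"wz":0,"tx":0,"ty":0,"tz":0.2,"hand":1.5}]'; python3 -m pendant '[{"wx":0,"wy":0,"wz":0,"tx":0,"ty":0,"tz":0.1,"hand":1.5},{"wx":0,"wy":0,"wz":0,"tx":0,"ty":0,"tz":0.2,"hand":1.5},{"wx":0,"wy":0,"wz":0,"tx":0,"ty":0,"tz":0.2,"hand":1.5}]'
```

```text
time_s: 8.3
eef_pos: [0.637, -0.2175, 0.1488]
orientation: [0.682, 0.731, -0.0, -0.0]
contact_force: [-0.2, 0.0, -1.7]
width: 0.0251
finger_force: 30.0
time_s: 8.55
eef_pos: [0.6371, -0.2175, 0.1469]
orientation: [0.682, 0.731, 0.0, -0.0]
contact_force: [0.6, -0.9, -1.3]
width: 0.0251
finger_force: 30.0
```

```bash
python3 -m pendant '[{"wx":0,"wy":0,"wz":0,"tx":0,"ty":0,"tz":0.1,"hand":1.5},{"wx":0,"wy":0,"wz":0,"tx":0,"ty":0,"tz":0.15,"hand":1.5},{"wx":0,"wy":0,"wz":0,"tx":0,"ty":0,"tz":0.15,"hand":1.5}]'; python3 -m pendant '[{"wx":0,"wy":0,"wz":0,"tx":0,"ty":0,"tz":0.1,"hand":1.5},{"wx":0,"wy":0,"wz":0,"tx":0,"ty":0,"tz":0.15,"hand":1.5},{"wx":0,"wy":0,"wz":0,"tx":0,"ty":0,"tz":0.15,"hand":1.5}]'
```

```text
time_s: 8.8
eef_pos: [0.6373, -0.2175, 0.1467]
orientation: [0.682, 0.731, -0.0, 0.0]
contact_force: [-5.2, 1.9, 14.9]
width: 0.0246
finger_force: 30.0
time_s: 9.05
eef_pos: [0.6373, -0.2175, 0.1466]
orientation: [0.682, 0.731, -0.0, 0.001]
contact_force: [-13.1, 4.3, 33.7]
width: 0.025
finger_force: 30.0
```

```bash
python3 -m pendant '[{"wx":0,"wy":0,"wz":0,"tx":0,"ty":0,"tz":-0.25,"hand":1.5},{"wx":0,"wy":0,"wz":0,"tx":0,"ty":0,"tz":-0.25,"hand":1.5},{"wx":0,"wy":0,"wz":0,"tx":0,"ty":0,"tz":-0.25,"hand":2.7},{"wx":0,"wy":0,"wz":0,"tx":0,"ty":0,"tz":-0.25,"hand":4},{"wx":0,"wy":0,"wz":0,"tx":0,"ty":0,"tz":-0.25,"hand":6},{"wx":0,"wy":0,"wz":0,"tx":0,"ty":0,"tz":-0.25,"hand":6},{"wx":0,"wy":0,"wz":0,"tx":0,"ty":0,"tz":-0.25,"hand":6},{"wx":0,"wy":0,"wz":0,"tx":0,"ty":0,"tz":-0.25,"hand":6}]'; python3 -m pendant '[{"wx":0,"wy":0,"wz":0,"tx":0,"ty":0,"tz":-1,"hand":6},{"wx":0,"wy":0,"wz":0,"tx":0,"ty":0,"tz":-3,"hand":6},{"wx":0,"wy":0,"wz":0,"tx":0,"ty":0,"tz":-6,"hand":6},{"wx":0,"wy":0,"wz":0,"tx":0,"ty":0,"tz":-9,"hand":6},{"wx":0,"wy":0,"wz":0,"tx":0,"ty":0,"tz":-12,"hand":6},{"wx":0,"wy":0,"wz":0,"tx":0,"ty":0,"tz":-13,"hand":6},{"wx":0,"wy":0,"wz":0,"tx":0,"ty":0,"tz":-13,"hand":6}]'
python3 - <<'E'
from h import *
import go
s=cap('side');t=cap('top'); go.rows(0.508,0.034,0.25,4.2)
a=cv2.resize(s['pixels_'][110:310,270:470],None,fx=2,fy=2,interpolation=cv2.INTER_CUBIC)
b=cv2.resize(t['pixels_'][140:280,290:430],(400,400),interpolation=cv2.INTER_CUBIC)
cv2.imwrite('pics/s5.png',np.hstack([a,b])[:,:,::-1])
for n in('side','top'): print([(np.round(m['location']).tolist(),round(m['score'],2)) for m in bot.mark_of(n,'lid')])
print(proj(s,[.637,-.2175,.028]),proj(t,[.637,-.2175,.028]))
E
```

```text
time_s: 9.72
eef_pos: [0.6371, -0.2174, 0.1464]
orientation: [0.682, 0.731, 0.0, -0.0]
contact_force: [0.3, -0.4, 0.9]
width: 0.0569
finger_force: 0.0
time_s: 10.3
eef_pos: [0.6382, -0.2176, 0.2806]
orientation: [0.682, 0.731, 0.001, 0.002]
contact_force: [0.4, -0.6, -0.2]
width: 0.0603
finger_force: 0.0
t [ 25.98 -11.13   2.67] w [ 0.02  0.02 -0.25] time 10.4 pos [ 0.637  -0.2175  0.2768] yaxis [0.998 0.069 0.   ] F [ 0.1 -0.  -0.1] wid 0.0603 ff 0.0 q [ 0.54  0.48 -0.42  1.61  0.21  1.1   0.13]
[([245.0, 185.0], 0.67), ([369.0, 259.0], 0.65), ([281.0, 186.0], 0.43), ([352.0, 319.0], 0.33)]
[([390.0, 183.0], 0.88), ([193.0, 218.0], 0.79), ([187.0, 257.0], 0.61), ([351.0, 262.0], 0.41)]
[[368.98657735 258.97663579]] [[389.46768875 182.74517236]]
```

View pics/s5.png

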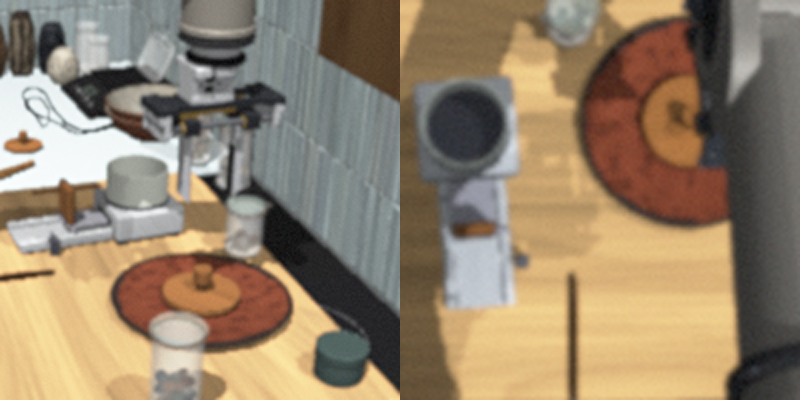

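```bash
python3 -m pendant '[{"wx":0,"wy":0,"wz":0,"tx":3,"ty":-1.2,"tz":0,"hand":5},{"wx":0,"wy":0,"wz":0,"tx":6.5,"ty":-2.7,"tz":0,"hand":5},{"wx":0,"wy":0,"wz":0,"tx":10,"ty":-4.2,"tz":0,"hand":5},{"wx":0,"wy":0,"wz":0,"tx":13.5,"ty":-5.7,"tz":0,"hand":5},{"wx":0,"wy":0,"wz":0,"tx":17,"ty":-7.1,"tz":0,"hand":5},{"wx":0,"wy":0,"wz":0,"tx":20.5,"ty":-8.6,"tz":0,"hand":5},{"wx":0,"wy":0,"wz":0,"tx":24,"ty":-10.1,"tz":0,"hand":5},{"wx":0,"wy":0,"wz":0,"tx":25.9,"ty":-10.9,"tz":0,"hand":5}]';python3 -m pendant '[{"wx":0,"wy":0,"wz":0,"tx":0,"ty":0,"tz":0,"hand":5},{"wx":0,"wy":0,"wz":0,"tx":0,"ty":0,"tz":2,"hand":5},{"wx":0,"wy":0,"wz":0,"tx":0,"ty":0,"tz":4,"hand":5},{"wx":0,"wy":0,"wz":0,"tx":0,"ty":0,"tz":4,"hand":5},{"wx":0,"wy":0,"wz":0,"tx":0,"ty":0,"tz":4,"hand":5}]'
python3 - <<'E'
from h import *
import go
s=cap('side'); t=cap('top'); go.rows(0.5107,0.0334,0.16,4.2)
a=cv2.resize(s['pixels_'][150:250,265:365],None,fx=4,fy=4,interpolation=cv2.INTER_CUBIC)
b=cv2.resize(t['pixels_'][170:270,270:370],None,fx=4,fy=4,interpolation=cv2.INTER_CUBIC)
cv2.imwrite('pics/s6.png',np.hstack([a,b])[:,:,::-1])
E
```

```text
time_s: 11.17
eef_pos: [0.5081, 0.0368, 0.2757]
orientation: [0.681, 0.732, -0.0, -0.001]
contact_force: [-0.1, 0.8, 0.3]
width: 0.0498
finger_force: 0.0
time_s: 11.58
eef_pos: [0.51, 0.0329, 0.2355]
orientation: [0.682, 0.731, -0.001, -0.001]
contact_force: [-0.8, -0.0, 0.3]
width: 0.0502
finger_force: 0.0
t [ 0.02 -0.01  7.7 ] w [-0.   -0.02 -0.26] time 11.6833 pos [0.5108 0.0332 0.237 ] yaxis [ 0.998  0.069 -0.   ] F [-0.  -0.6 -0.1] wid 0.0504 ff 0.0 q [ 0.29  0.28 -0.55  2.01  0.19  0.9  -0.3 ]
```

View pics/s6.png

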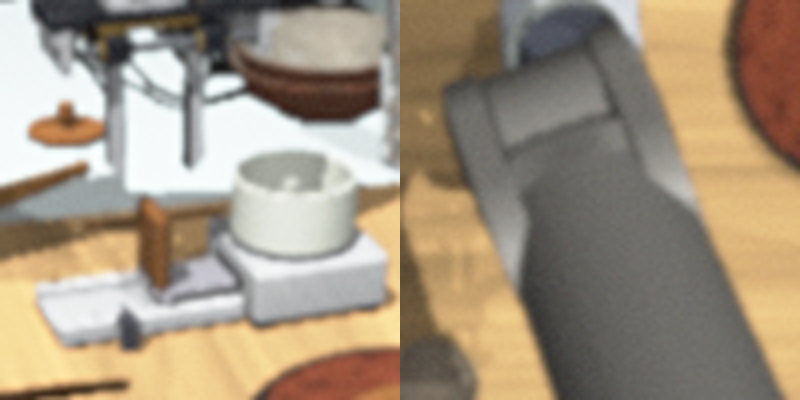

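```bash
python3 -m pendant '[{"wx":0,"wy":0,"wz":0,"tx":0,"ty":0,"tz":2,"hand":5},{"wx":0,"wy":0,"wz":0,"tx":0,"ty":0,"tz":4,"hand":5},{"wx":0,"wy":0,"wz":0,"tx":0,"ty":0,"tz":6,"hand":5},{"wx":0,"wy":0,"wz":0,"tx":0,"ty":0,"tz":7.7,"hand":5},{"wx":0,"wy":0,"wz":0,"tx":0,"ty":0,"tz":7.7,"hand":5},{"wx":0,"wy":0,"wz":0,"tx":0,"ty":0,"tz":7.7,"hand":5}]';python3 -m pendant '[{"wx":0,"wy":0,"wz":0,"tx":0,"ty":0,"tz":0,"hand":3.5},{"wx":0,"wy":0,"wz":0,"tx":0,"ty":0,"tz":0,"hand":2.5},{"wx":0,"wy":0,"wz":0,"tx":0,"ty":0,"tz":0,"hand":0.4},{"wx":0,"wy":0,"wz":0,"tx":0,"ty":0,"tz":0,"hand":0.4},{"wx":0,"wy":0,"wz":0,"tx":0,"ty":0,"tz":0,"hand":0.4},{"wx":0,"wy":0,"wz":0,"tx":0,"ty":0,"tz":0,"hand":0.4}]'
python3 - <<'E'
from h import *
import go
s=cap('side'); go.rows(0.474,0.0307,0.16,4.2)
a=cv2.resize(s['pixels_'][165:245,265:365],None,fx=8,fy=7.5,interpolation=cv2.INTER_CUBIC)
cv2.imwrite('pics/s7.png',a[:,:,::-1])
for n in 'gate_pointer','mark': print(n,[(np.round(m['location'],1).tolist(),round(m['score'],2)) for m in bot.mark_of('side',n)])
E
```

```text
time_s: 12.18
eef_pos: [0.5107, 0.0334, 0.16]
orientation: [0.682, 0.731, -0.0, -0.0]
contact_force: [0.4, -0.5, 0.2]
width: 0.0499
finger_force: 0.0
time_s: 12.68
eef_pos: [0.5094, 0.0332, 0.1596]
orientation: [0.682, 0.731, -0.001, -0.001]
contact_force: [-14.2, -0.3, 20.4]
width: 0.0139
finger_force: 30.0
t [-0.01 -3.55 -0.03] w [-0.13  0.04 -0.24] time 12.7333 pos [0.5094 0.0332 0.1596] yaxis [ 0.998  0.069 -0.002] F [-11.5  -0.6   9.5] wid 0.0137 ff 30.00216454267502 q [ 0.24  0.39 -0.51  2.07  0.28  0.75 -0.38]
gate_pointer [([307.2, 223.9], 0.69), ([369.2, 263.3], 0.45)]
mark [([296.3, 229.1], 0.63)]
```

View pics/s7.png

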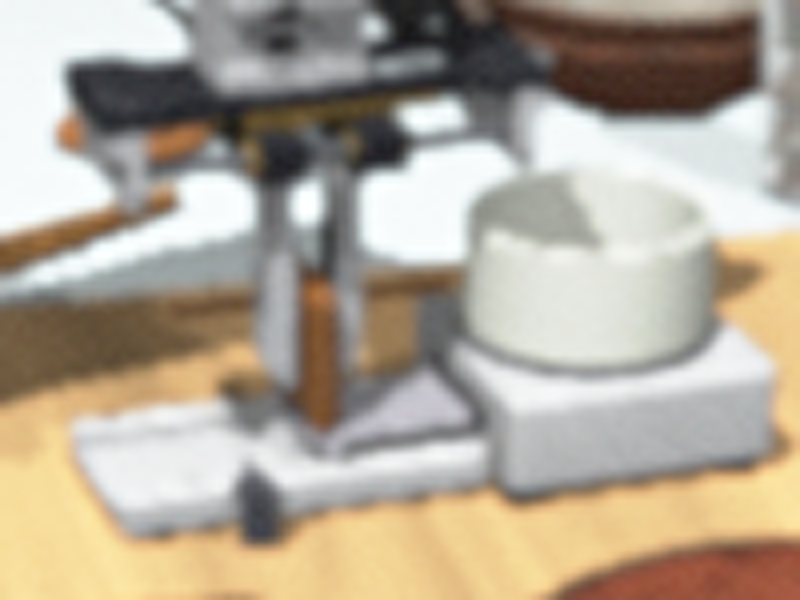

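Run:
```python
from h import *
np.set_printoptions(precision=2,suppress=True)
s=cap('side')
yaw=.071; ux=np.array([np.cos(yaw),np.sin(yaw),0]); uy=np.array([-ux[1],ux[0],0])
G=np.array([.5094,.0332,.016]); D=G+ .118*ux
W=lambda x,y,z:D+x/1000*ux+y/1000*uy+[0,0,z/1000]
L=lambda X:np.array([(X-D)@ux,(X-D)@uy,X[2]-.016])*1000
print('D',D)
print('pred ptr',proj(s,W(-118,-39,30)),'apron corners',proj(s,[W(-205,-40,22),W(-205,40,22)]),'base corner',proj(s,W(-55,-58,22)))
for x in(-150,-155,-160,-165): print(x,proj(s,[W(x,-50,22),W(x,-50,10)]).ravel())
# dark clip segmentation
def dark(p,r):
    v0,v1,u0,u1=r; g=p[v0:v1,u0:u1].astype(float).mean(2); w=np.clip(np.percentile(g,60)-g-35,0,None)
    vv,uu=np.mgrid[v0:v1,u0:u1]; return (uu*w).sum()/w.sum(),(vv*w).sum()/w.sum()
sc=dark(s['pixels_'],(226,238,292,303)); 
top=cv2.imread('pics/top0.png'); i0=dark(top,(227,237,329,338))
t=cap('top')
print('side clip',sc,'top clip',i0)
print('top->',L(atz(t,i0,.035)),'side->',L(atz(s,sc,.030)), 'tri',L(tri([(s,sc),(t,i0)])[0]),tri([(s,sc),(t,i0)])[1])
m=[];p=[]
for k in range(6):
    c=cap('side'); a=bot.mark_of('side','mark');b=bot.mark_of('side','gate_pointer')
    if a:m.append(a[0]['location']); 
    if b:p.append(b[0]['location'])
print(np.array(m),np.array(p)); print(L(atz(s,np.median(m,0),.038)),L(atz(s,np.median(p,0),.046)))
```

```text
D [0.63 0.04 0.02]
pred ptr [[306.51 225.35]] apron corners [[279.47 231.98]
 [272.65 220.97]] base corner [[327.73 227.32]]
-150 [297.73 230.74 297.76 234.22]
-155 [296.16 230.98 296.2  234.47]
-160 [294.6  231.23 294.64 234.71]
-165 [293.03 231.47 293.08 234.96]
side clip (np.float64(297.1718279569892), np.float64(233.2446953405018)) top clip (np.float64(331.67338709677415), np.float64(232.85282258064512))
top-> [-161.22  -48.99   19.  ] side-> [-152.04  -50.56   14.  ] tri [-156.68  -50.32   14.35] [array([-1.5,  0.1]), array([ 0.3, -1.3])]
[[294.4 228.5]
 [294.3 230.3]
 [296.9 232.1]
 [296.1 231. ]
 [335.4 222.6]
 [294.6 230.3]] [[309.  223.8]
 [306.7 227.6]
 [304.8 227.1]
 [310.2 225.2]
 [307.4 226.6]
 [309.3 226. ]]
[-155.99  -44.86   22.  ] [-115.15  -46.83   30.  ]
```

```bash
python3 -m pendant '[{"wx":0,"wy":0,"wz":0,"tx":0,"ty":-0.5,"tz":0,"hand":0.4},{"wx":0,"wy":0,"wz":0,"tx":0,"ty":-1.1,"tz":0,"hand":0.4},{"wx":0,"wy":0,"wz":0,"tx":0,"ty":-1.7,"tz":0,"hand":0.4},{"wx":0,"wy":0,"wz":0,"tx":0,"ty":-2.3,"tz":0,"hand":0.4},{"wx":0,"wy":0,"wz":0,"tx":0,"ty":-2.9,"tz":0,"hand":0.4},{"wx":0,"wy":0,"wz":0,"tx":0,"ty":-3.5,"tz":0,"hand":0.4},{"wx":0,"wy":0,"wz":0,"tx":0,"ty":-3.8,"tz":0,"hand":0.4},{"wx":0,"wy":0,"wz":0,"tx":0,"ty":-3.8,"tz":0,"hand":0.4}]'
python3 - <<'E'
from h import *
import go
go.rows(0.4725,0.0306,0.16,4.2)
A=np.mean([cap('side')['pixels_'].astype(float) for i in range(8)],0)
cv2.imwrite('pics/raw8.png',A.astype(np.uint8)[:,:,::-1])
a=cv2.resize(A[205:245,270:330],None,fx=13,fy=13,interpolation=cv2.INTER_CUBIC)
cv2.imwrite('pics/s8.png',a.clip(0,255).astype(np.uint8)[:,:,::-1])
E
```

```text
time_s: 14.5
eef_pos: [0.4721, 0.0306, 0.1597]
orientation: [0.682, 0.731, 0.0, 0.0]
contact_force: [6.1, -0.1, -7.2]
width: 0.014
finger_force: 30.0
t [-0.01  0.04 -0.03] w [ 0.06  0.   -0.24] time 14.5 pos [0.4721 0.0306 0.1597] yaxis [0.998 0.069 0.001] F [ 6.1 -0.1 -7.2] wid 0.014 ff 29.998555183410645 q [ 0.26  0.34 -0.53  2.15  0.26  0.71 -0.38]
```

View pics/s8.png

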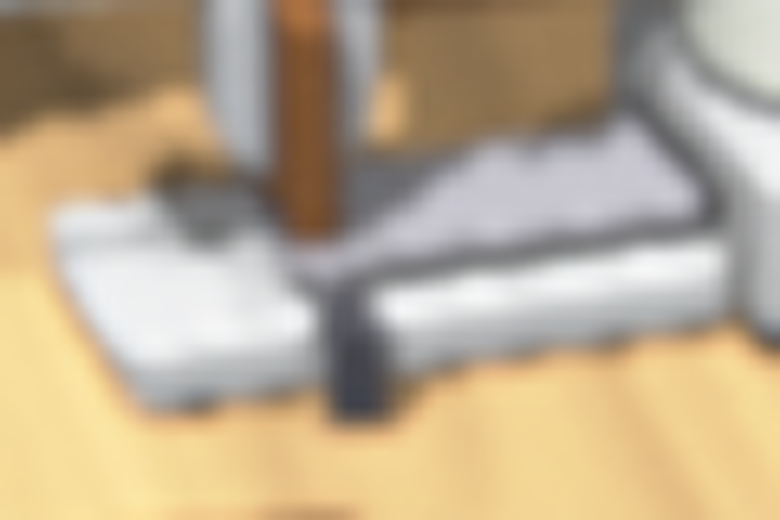

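Run:
```python
from h import *
np.set_printoptions(precision=2,suppress=True)
s=cap('side')
yaw=.071; ux=np.array([np.cos(yaw),np.sin(yaw),0]); uy=np.array([-ux[1],ux[0],0])
D=np.array([.5094,.0332,.016])+ .118*ux
W=lambda x,y,z:D+x/1000*ux+y/1000*uy+[0,0,z/1000]
st=bot.observe(); xp=(np.array(st['eef_pos'])-D)@ux*1000; print('paddle x',xp)
print('paddle bottom right face',proj(s,W(xp,-25,30)),'paddle right top',proj(s,W(xp,-25,94)))
for x in (xp,xp+6,xp-6): print(x,proj(s,[W(x,-39,30),W(x,-42,30),W(x,-50,22),W(x,-59,10),W(x,-59,0)]).ravel())
print('apron corners',proj(s,[W(-205,-40,22),W(-205,-40,0),W(-205,40,22),W(-55,-58,0)]).ravel())
A=cv2.imread('pics/raw8.png').astype(int)
for v in range(224,239): print(v,A[v,290:304].sum(1)//3)
for v in (214,217,220): print(v,(A[v,286:300,2]-A[v,286:300,0]))
```

```text
paddle x -154.72296399754515
paddle bottom right face [[293.79 225.14]] paddle right top [[293.54 206.26]]
-154.72296399754515 [295.14 227.08 295.44 227.51 296.25 230.97 297.18 235.76 297.21 238.65]
-148.72296399754515 [297.01 226.8  297.31 227.22 298.13 230.68 299.06 235.46 299.08 238.35]
-160.72296399754515 [293.27 227.37 293.56 227.79 294.37 231.26 295.3  236.06 295.34 238.96]
apron corners [279.47 231.98 279.65 238.37 272.65 220.97 327.6  233.6 ]
224 [189 165 154 156 161 164 169 177 175 168 165 165 161 150]
225 [202 181 166 165 173 172 161 155 145 134 127 125 125 124]
226 [211 190 160 142 145 145 129 119 123 133 141 146 156 167]
227 [221 207 180 148 127 117 104 111 141 181 207 216 221 226]
228 [229 228 224 194 142 108  95 108 152 206 239 242 239 235]
229 [236 239 240 222 155 105  92 101 133 182 224 232 228 222]
230 [233 233 232 208 148  99  87  89 104 138 176 196 198 194]
231 [217 211 200 177 140 100  79  75  85 110 147 175 182 178]
232 [192 188 180 166 141 103  75  70  78  99 135 162 164 155]
233 [176 172 167 156 137 100  74  70  74  90 115 136 139 136]
234 [155 145 142 139 127  94  73  70  72  83 101 115 133 152]
235 [136 128 132 142 132  97  72  69  71  83 102 122 151 179]
236 [155 152 157 165 151 109  79  73  76  90 116 148 177 191]
237 [180 180 182 183 168 137 115 112 114 124 150 179 192 196]
238 [186 187 190 191 186 177 169 169 171 175 185 195 199 196]
214 [33  3 -7 -5  5 37 69 75 68 42 13 12 48 85]
217 [59 36  9 -1 10 40 67 74 68 49 23 11 11 13]
220 [ 0 -1 -1  2 14 36 61 73 69 47 17 -1 -4 -3]
```

```bash
python3 -m pendant '[{"wx":0,"wy":0,"wz":0,"tx":0,"ty":0.1,"tz":0,"hand":0.4},{"wx":0,"wy":0,"wz":0,"tx":0,"ty":0.2,"tz":0,"hand":0.4},{"wx":0,"wy":0,"wz":0,"tx":0,"ty":0.2,"tz":0,"hand":0.4},{"wx":0,"wy":0,"wz":0,"tx":0,"ty":0.2,"tz":0,"hand":0.4},{"wx":0,"wy":0,"wz":0,"tx":0,"ty":0.2,"tz":0,"hand":0.4},{"wx":0,"wy":0,"wz":0,"tx":0,"ty":0.2,"tz":0,"hand":0.4}]'
python3 - <<'E'
from h import *
import go
A=np.mean([cap('side')['pixels_'].astype(float) for i in range(8)],0)
for v in (215,217,219): 
    w=np.clip(A[v,289:299,0]-A[v,289:299,2]-12,0,None); print(v,(w*np.arange(289,299)).sum()/w.sum())
for v in (228,229,234,235): 
    w=np.clip(120-A[v,292:303].mean(1),0,None); print(v,(w*np.arange(292,303)).sum()/w.sum())
a=cv2.resize(A[205:245,270:330],None,fx=13,fy=13,interpolation=cv2.INTER_CUBIC)
go.rows(0.474,.0306,.16,4.2)
print(bot.job_done())
E
```

```text
time_s: 15.45
eef_pos: [0.4747, 0.0308, 0.1597]
orientation: [0.682, 0.731, 0.0, 0.0]
contact_force: [6.1, -0.6, -3.5]
width: 0.0138
finger_force: 30.0
215 294.02624936900554
217 293.9275434243176
219 293.5833724753405
228 295.86529318541994
229 296.018598884067
234 297.44140197152245
235 297.36764705882354
t [-0.02 -0.07 -0.03] w [ 0.07 -0.01 -0.25] time 15.85 pos [0.4747 0.0308 0.1597] yaxis [0.998 0.069 0.001] F [ 6.3 -1.3 -3.5] wid 0.0135 ff 29.999099671840668 q [ 0.26  0.34 -0.53  2.14  0.26  0.72 -0.38]
the job is handed in; nothing more can be done
None
```

I set the lid knob up in the middle of the plate and handed the job in still holding the gate by its handle. By my measurement from the side camera the pointer is within about 1 mm of the mark. The judge's result was not shown.

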